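# Clamp a stencil frame with a butterfly knob

## Robot

A 7-joint arm with a two-finger parallel gripper is mounted at the origin on the work surface. World frame = base frame: x ahead of the robot, y to its left, z up, the work surface at z = 0. Lengths are in m, angles in rad, forces in N, time in s.
With the tool pointing down it reaches from about 0.35 to 0.9 m from the base axis. Payload 7.2 kg.
Tool frame: the origin (TCP) lies midway between the tips of the shut fingers; the grasp point (between the pads) lies 19 mm behind it (robot.grip_depth is the distance from the TCP to the grasp point, in m); z points along the fingers, y is the line along which they close (so a half turn about z gives the same grasp; the last joint's range is limited). The gripper opens to 88 mm and grips with 3 to 60 N. Pads are 20 mm wide; open, the fingers measure 115 mm over their backs; the gripper's body (75 mm by 178 mm) begins 61 mm behind the grasp point.
Start: joints at [1.074, 0.411, -0.013, 1.596, 0.006, 1.134, -0.082], TCP at [0.26, -0.568, 0.223] pointing down, gripper open.
Joint ranges: [-2.95, 2.95], [-0.29, 1.99], [-1.47, 1.44], [0.14, 2.54], [-1.03, 4.17], [0.13, 1.85], [-2.86, 2.86]. Speed limits (rad/s): [2.39, 2.39, 3.01, 3.01, 3.14, 3.14, 3.14].

## Interface

Orientations are given as a 3x3 rotation matrix whose columns are the frame's x, y, z axes.
In Python, from rig import robot gives the robot as it stands. The module is installed in compiled form; this text tells all that it offers.
- The arm moves only by the shell command python3 -m creep 'ROWS'. ROWS is JSON, a list of rows, each a list of 5 numbers: the gripper's target within -1 to 1 (fully open at 1, half-way at 0, shut at -1), then the shift along the world's x, y, z as a fraction of full scale, then the turn about the world's z as a fraction of full scale. In form: [[hand, x, y, z, roll], ...]. A call has 1 to 5 rows; each row is the pose to reach, as a shift and turn from the pose commanded when the call began; what a row does not reach only later rows make up. Full scale, the value 1, is 20 cm for a shift and pi/2 rad for a turn. A row lasts 1/12 s, in which the tool goes at most 41.7 mm and 7.16 degrees, less where a joint would pass 70% of its speed; a pose out of reach is approached as far as the arm can. A call with a number of a shift or a turn outside -1 to 1 is refused whole. A call with a gripper value outside its range is refused whole. The fingers move at their own pace and stop on an object; the grip force is fixed at half the most. Time passes only in rows, so rows that repeat a pose let the fingers close. It gives the time, the measured TCP pose, the force, the opening and the grip force at its end, in the units of the state.
- robot.observe(): the state, without advancing time (a new reading comes with each control period).
- robot.snapshot(name): name is "scene" or "top" or "wrist"; returns a dict with "pixels" (480x640x3 uint8, blue, green, red), "depth" (480x640 float32, m along the optical axis (not along the pixel's ray), 0 where there is no reading), "camera_matrix" (3x3 intrinsics, pixels), "camera_from_world" (4x4, takes a point from world to camera coordinates); the wrist camera has in their place "T_tool_cam" (4x4, takes a point from camera to tool coordinates, whose origin is the TCP and whose axes are the flange's). Camera axes: x right, y up, looking along -z (the intrinsics and any distortion apply to the point x, -y, -z); pixel columns grow to the right and rows downward; lengths in m; the calibration is good to about 2 mm. A picture is of the moment at which its call begins: read the wrist's pose just before it.
- robot.hand_in(): hands the job in; it is judged then, once.
Trained networks look in the newest picture that a camera, given by its name, has taken for a name from the list of things; names that differ only in an ending like _2 or _b are one class to them, and where a whole thing is asked for, a point or a joint stands for the part that bears it (a point fixed in the world has none). Each returns a list of dicts, best first, with "score" (0 to 1); they miss things now and then, are a little off and sometimes report something else, mostly with a low value. They report only what shows in the picture. A call takes as long as a camera call. They do not tell look-alikes from the thing itself.
- robot.recognise(camera, label): "at" ([x, y, z] in m, in world coordinates, good to about 4 mm: the middle of the surface that is visible of it).
- robot.regions_of(camera, label): "pixels" (480x640 bool, what is visible of it).
- robot.spot_point(camera, label): "at" ([x, y, z] in m, in world coordinates, good to about 4 mm: a listed point, or the origin of a listed thing).
The state is a dict: "clock": time; "q": joint angles; "qd": joint speeds; "effort": joint torques, N m; "position": TCP position; "ee_rot": TCP orientation; "ft_force": force on the tool from outside, world axes, zero at the start; "torque": the same for the moment, N m; "finger_gap": opening from 0.0 (shut) to 1.0 (fully open); "gripper_force": force on a finger pad.
Only numpy, scipy, OpenCV 4.12 (cv2) and the standard library are available. Lean on these libraries where they do the work, as an engineer would, in place of code of your own. Each camera call takes 0.05 s, during which the arm holds its last target. There are 200 camera calls.

## Task

Slide the blue stencil frame fully home and square against the stop inside the grey bench clamp, then tighten the red butterfly knob (clockwise) until the clamp's pad holds the frame with a firm but moderate grip of about 15 N, not overtightened. The wings turn close to the brittle orange guard: keep off it, and leave the paint bottles, the jar and the brush where they are.

Things in the scene. Friction and masses are not known exactly. Their poses are not given: they have to be found in the camera images.
- clamp: Grey bench clamp fixed to the table, placed and turned anew each start. Origin on the table below the knob axis; +x points into the throat (away from the robot), +y left, z up. The throat's floor is the table, open to -x and both sides. A flat arm covers it: x -45 to +52, y -55 to +55, z 70 to 82 mm. Block behind the stop to x = +52, flange to +82 mm, 150 mm wide.
- clamp_seat (a point): Middle of the clamp's stop, 9 mm above the table, axes as the clamp's. The stop is a flat upright face at x = +12 mm of the clamp, facing -x, 100 mm wide, 70 mm high. The frame is home when its +x edge lies flat on it: frame centre 65 mm in front of this point, at most 35 mm off sideways. The pad then stands over the far bar's middle.
- guard: Brittle orange upright plate on the clamp's arm, 86 mm along the clamp's x, 4 mm thick, z = 82 to 128 mm. Its face lies 42 mm to the clamp's -y side of the knob axis, 8 mm beyond the wing tips' sweep. Origin at its foot. More than 5 N from the robot breaks it: where the fingers would open towards it, open them only a little.
- knob_grip (a point): Point on the vertical axis of the red butterfly knob, 112 mm above the table. Wings: one flat plate with round ends, 68 mm along this point's x axis, 10 mm thick along its y axis (pinch it so), z = 94 to 126 mm; below it a black hub of radius 13 mm, z = 86 to 94 mm. The knob does not rise or sink when turned.
- knob (a joint): Knob angle in rad, grows as it tightens (clockwise from above); starts at 0 to 0.4, end stop at 5; stays where left. Free turning takes about 0.2 N m (dry friction, self-locking); each newton at the pad adds 0.008 N m (0.32 N m in all at 15 N). At rest friction masks up to 0.2 N m either way: judge it in motion or after like strokes. Once the pad bears, its force grows by about 40 N per rad.
- foot: Steel plunger below the arm on the knob axis, sinks 8 mm per rad. Origin on the plunger, not at the pad: below it a black pad (18 mm across) on a 5 N/mm spring, its stem screwed in to an unknown depth, so the pad meets the frame after 0.6 to 2.3 rad of turning; the rising resistance tells when. Pad force 8 to 22 N is a good grip; over 28 N crushes the wood.
- frame_center (a point): Centre of the loose stencil frame, 9 mm above the table. Flat wooden frame 130 mm along its x, 190 mm along its y, 18 mm thick, bars 22 mm wide, 0.3 to 0.6 kg; a rigid blue sheet fills the opening, its top 5 mm above the table. It lies flat before the clamp, its +x bar 30 to 50 mm short of the stop, turned by up to 0.12 rad.
- bottle_orange: loose bystander, leave it where it stands: orange squeeze bottle, 52 mm across, 172 mm tall, origin under its centre.
- bottle_blue: loose bystander, leave it where it stands: blue squeeze bottle, 52 mm across, 172 mm tall, origin under its centre.
- bottle_red: loose bystander, leave it where it stands: red squeeze bottle, 52 mm across, 172 mm tall, origin under its centre.
- jar_green: loose bystander, leave it where it stands: white jar with green lid, 68 mm across, 75 mm tall, origin under its centre.
- brush: loose bystander, leave it where it stands: paint brush lying flat along its x, about 200 mm long.
Not all that is in view belongs to the job. What is meant by the part that bears frame_center is not yellow, and is the larger of those in its own colour. What is shaped like the clamp but pink or turquoise is not meant.

How it is judged:
On the way, in this order (a step that is already met when the one before it is completed fails the run):
1. the frame is fully home against the stop and square to it (x of frame_center in the frame of clamp above -0.0575 m and y of frame_center in the frame of clamp between -0.035 and 0.035 m and angle between the x axis of frame_center and the x axis of clamp, either way round below 0.07 rad and height (world z) of frame_center below 0.014 m), for 0.2 s.
2. the pad bears on the frame (contact force between foot and anything else above 8 N), for 0.3 s.
At the end, for the whole second after the job is handed in: The frame lies flat, fully home against the clamp's stop (within 4.5 mm), square to it (within 4 degrees) and within 35 mm of the middle sideways; the pad bears on it with 8 to 22 N; the knob is released and at rest (all of step 1 and contact force between foot and anything else between 8 and 22 N and velocity of joint knob below 0.05 rad/s); the robot touches nothing.
It fails at once if the pad overtightened: more than 28 N (contact force between foot and anything else above 28 N).
It fails at once if the guard pressed with more than 5 N (contact force between any of the fingers, the arm and guard above 5 N).
It fails at once if a bystander moved by more than 30 mm or tipped (distance of any of bottle_orange, bottle_blue, jar_green, brush, bottle_red from where it was at the start of the episode above 0.03 m or angle between any of bottle_orange, bottle_blue, jar_green, bottle_red's own z axis and vertical above 0.4 rad).
It also fails if it takes over 72 s, if anything falls off the work surface, if the arm or the gripper's body presses on something with over 40 N, if the wrist force passes 120 N, or if a joint passes its speed limit or range.

## Working session

There is one attempt and no reset: what is moved stays moved. The work goes in short steps, Python scripts to look and compute and a shell command to move; the robot and the scene stay as the last step left them, time stands still between calls to the robot, and variables do not carry over. Pictures are saved under pics/ and viewed, at most 10 in all, crops included, and the job is handed in when it is done.

```bash
mkdir -p pics
cat > h.py <<'E'
import numpy as np, cv2
from rig import robot
def world(s,u,v,d=None):
    K=s["camera_matrix"]; d=s["depth"][v,u] if d is None else d
    p=np.array([(u-K[0,2])/K[0,0]*d,-(v-K[1,2])/K[1,1]*d,-d,1])
    return (np.linalg.inv(s["camera_from_world"])@p)[:3]
def cloud(s):
    K=s["camera_matrix"]; v,u=np.mgrid[:480,:640]; d=s["depth"]
    p=np.stack([(u-K[0,2])/K[0,0]*d,-(v-K[1,2])/K[1,1]*d,-d,np.ones_like(d)],-1)
    return (p@np.linalg.inv(s["camera_from_world"]).T)[...,:3]
E
python3 - <<'E'
from h import *
o=robot.observe(); print(o["clock"],o["position"],o["ee_rot"],o["ft_force"],o["finger_gap"])
for c in("scene","top"):
    s=robot.snapshot(c); cv2.imwrite(f"pics/{c}0.png",s["pixels"])
    for l in("clamp","clamp_seat","guard","knob_grip","frame_center","bottle_orange","bottle_blue","bottle_red","jar_green","brush"):
        print(c,l,[(np.round(r["at"],3).tolist(),round(r["score"],2)) for r in robot.spot_point(c,l)][:4])
E
```

```text
0.0 [ 0.25959941 -0.56797577  0.22179134] [[ 9.09455055e-01  4.15801495e-01 -7.86906450e-04]
 [ 4.15802222e-01 -9.09453936e-01  1.43207347e-03]
 [-1.20196880e-04 -1.62960390e-03 -9.99998665e-01]] [-0.66793237  0.20681112  0.54058599] 0.9970293385982809
scene clamp [([0.571, -0.291, 0.0], 0.77), ([0.282, -0.209, -0.0], 0.64), ([0.654, 0.046, 0.003], 0.55)]
scene clamp_seat [([0.294, -0.211, 0.01], 0.84), ([0.664, 0.043, 0.014], 0.61), ([0.584, -0.297, 0.009], 0.57)]
scene guard [([0.647, -0.003, 0.087], 0.79), ([0.554, -0.332, 0.08], 0.64), ([0.28, -0.247, 0.084], 0.6)]
scene knob_grip [([0.574, -0.293, 0.109], 0.96), ([0.283, -0.208, 0.114], 0.66), ([0.654, 0.047, 0.114], 0.58), ([0.653, 0.044, 0.004], 0.54)]
scene frame_center [([0.294, 0.19, 0.009], 0.89), ([0.569, 0.286, 0.008], 0.61), ([0.559, 0.068, 0.006], 0.56), ([0.748, 0.178, -0.001], 0.55)]
scene bottle_orange [([0.715, -0.133, 0.003], 0.82)]
scene bottle_blue [([0.774, 0.267, 0.002], 0.72), ([0.562, 0.065, 0.005], 0.5)]
scene bottle_red [([0.402, 0.428, 0.001], 0.63), ([0.748, 0.178, -0.002], 0.21)]
scene jar_green [([0.744, 0.179, -0.002], 0.68)]
scene brush [([0.543, -0.128, -0.0], 0.78)]
top clamp [([0.577, -0.292, 0.002], 0.7), ([0.284, -0.202, 0.002], 0.66)]
top clamp_seat [([0.582, -0.3, 0.007], 0.82)]
top guard [([0.284, -0.252, 0.086], 0.83), ([0.651, 0.002, 0.076], 0.53), ([0.558, -0.332, 0.084], 0.49)]
top knob_grip [([0.282, -0.212, 0.113], 0.56), ([0.569, -0.293, 0.105], 0.56), ([0.649, 0.046, 0.111], 0.52)]
top frame_center [([0.575, 0.283, 0.007], 0.76), ([0.291, 0.186, 0.011], 0.75), ([0.56, 0.065, 0.01], 0.59), ([0.773, 0.266, -0.001], 0.45)]
top bottle_orange [([0.716, -0.136, 0.001], 0.92)]
top bottle_blue [([0.769, 0.269, -0.001], 0.86)]
top bottle_red [([0.406, 0.429, -0.0], 0.8), ([0.56, 0.064, 0.009], 0.63)]
top jar_green [([0.749, 0.182, -0.002], 0.9), ([0.716, -0.14, 0.002], 0.4)]
top brush [([0.542, -0.129, -0.001], 0.69)]
```

View pics/top0.png

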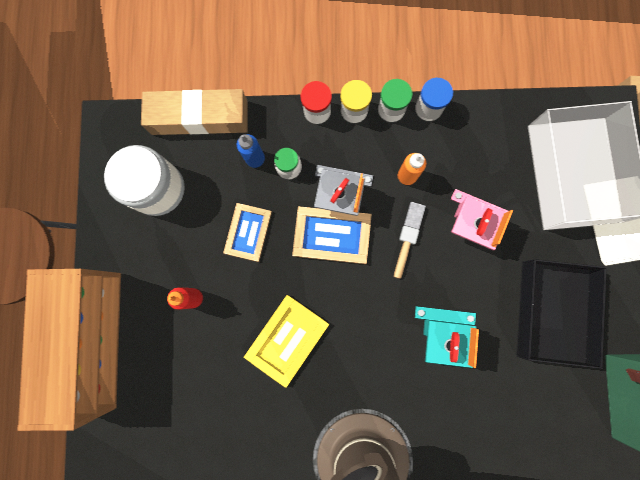

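View pics/scene0.png

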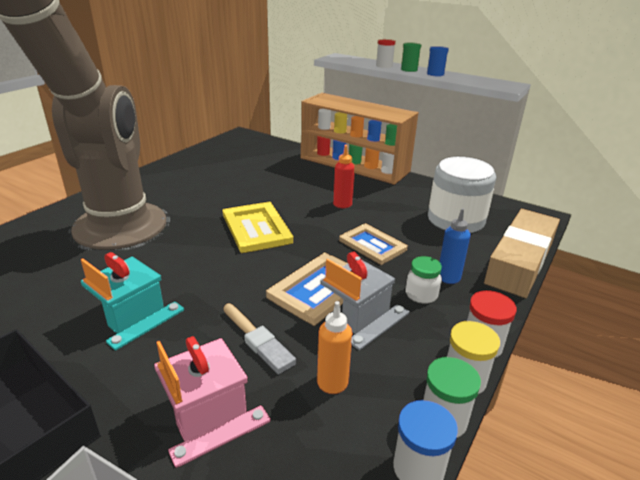

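Top view: the frames are small blue (247,232), large blue (332,235) and yellow (287,341). The large blue one is meant, because it is not yellow and is the larger of the blue pair. The clamps are grey (340,192), pink (482,220) and turquoise (450,338). The grey one is meant. I'll confirm in a crop and measure.

Run:
```python
from h import *
s=robot.snapshot("top"); im=s["pixels"]; P=cloud(s)
cv2.imwrite("pics/crop.png",cv2.resize(im[140:290,270:440],None,fx=4,fy=4,interpolation=cv2.INTER_CUBIC))
hsv=cv2.cvtColor(im,cv2.COLOR_BGR2HSV)
near=(abs(P[...,0]-.62)<.15)&(abs(P[...,1]-.05)<.15)
def rect(m,n):
    q=P[m][:,:2].astype(np.float32)*1000
    (c,sz,a)=cv2.minAreaRect(q); print(n,m.sum(),"c",np.round(c,1),"sz",np.round(sz,1),"a",round(a,1),"mean",np.round(q.mean(0),1),"z",np.round(np.percentile(P[m][:,2],[5,50,95]),4))
H,S,V=[hsv[...,i] for i in range(3)]
z=P[...,2]
rect(near&((H<5)|(H>172))&(S>150)&(z>.112)&(z<.14),"wings")
rect(near&(H>7)&(H<20)&(S>170)&(z>.09)&(z<.14),"guard")
rect(near&(S<60)&(z>.076)&(z<.088),"arm")
rect(near&(z>.012)&(z<.024)&(S>40),"framebars")
rect(near&(H>95)&(H<125)&(S>100)&(z<.02),"sheet")
m=near&((H<5)|(H>172))&(S>150)&(z>.112)
q=P[m][:,:2]; w,v=np.linalg.eigh(np.cov((q-q.mean(0)).T)); print("wing dir",np.degrees(np.arctan2(v[1,1],v[0,1])))
K=s["camera_matrix"]; print(np.round(K,0).tolist(), np.linalg.inv(s["camera_from_world"])[:3,3])
for l in("clamp_seat","frame_center","knob_grip","clamp"): print(l,[(np.round(r["at"],3).tolist(),round(r["score"],2)) for r in robot.spot_point("top",l)])
```

```text
wings 113 c [652.5  47.3] sz [10.4 63.2] a 55.1 mean [650.7  47.7] z [0.1177 0.1251 0.1288]
guard 44 c [642.1   3.8] sz [ 3.8 73.3] a 77.8 mean [638.3   4.3] z [0.106  0.128  0.1307]
arm 1325 c [666.3  76.8] sz [180.4 106. ] a 73.2 mean [657.1  52.3] z [0.079  0.0823 0.0859]
framebars 1760 c [554.7  26.4] sz [271.8 132.3] a 82.1 mean [557.3  66.6] z [0.0144 0.0181 0.0218]
sheet 1285 c [561.4  67.3] sz [143.3  85.1] a 83.2 mean [559.6  65.8] z [0.0015 0.0054 0.0088]
wing dir 144.7671497451686
[[451.0, 0.0, 317.0], [0.0, 451.0, 245.0], [0.0, 0.0, 1.0]] [0.40280521 0.06919827 1.16904297]
clamp_seat [([0.584, -0.294, 0.008], 0.8)]
frame_center [([0.57, 0.286, 0.009], 0.8), ([0.292, 0.184, 0.012], 0.8), ([0.65, 0.001, 0.081], 0.74)]
knob_grip [([0.281, -0.208, 0.111], 0.77), ([0.572, -0.293, 0.105], 0.69), ([0.651, 0.046, 0.112], 0.68)]
clamp [([0.576, -0.289, 0.001], 0.76), ([0.653, 0.047, 0.001], 0.69), ([0.283, -0.205, 0.001], 0.67)]
```

View pics/crop.png

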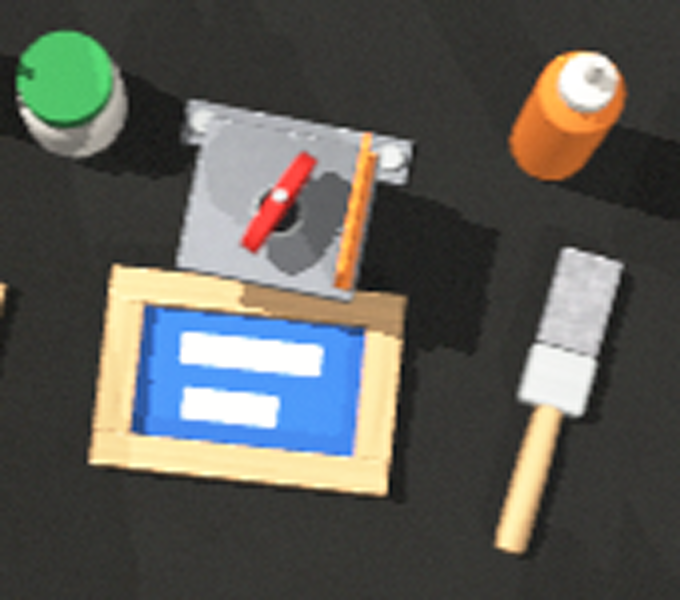

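The crop confirms both choices: the large blue frame is centred at about (250,380), and the grey clamp has the red knob at (278,203) and the guard at (357,215). The clamp is yawed about -11.7°, the frame about -6.5° and the wings -35°. I'll go behind the frame with open fingers.

```bash
python3 -m creep '[[1,0.3,0.94,0,-0.14],[1,0.3,0.94,0,-0.14],[1,0.3,0.94,0,-0.14],[1,0.3,0.94,0,-0.14],[1,0.3,0.94,0,-0.14]]'
python3 -m creep '[[1,0.3,0.94,0,-0.14],[1,0.3,0.94,0,-0.14],[1,0.3,0.94,0,-0.14],[1,0.3,0.94,0,-0.14],[1,0.3,0.94,0,-0.14]]'
python3 -m creep '[[1,0.3,0.94,0,-0.12],[1,0.3,0.94,0,-0.12],[1,0.3,0.94,0,-0.12],[1,0.3,0.94,0,-0.12],[1,0.3,0.94,0,-0.12]]'
python3 -c "
from h import *
o=robot.observe();print(o['clock'],o['position'],o['q'],np.degrees(np.arctan2(o['ee_rot'][1][0],o['ee_rot'][0][0])))"
```

```text
clock: 1.77
position: [0.3208, -0.3771, 0.2228]
ee_rot: [[0.978, 0.209, 0.0], [0.209, -0.978, 0.0], [0.0, -0.0, -1.0]]
ft_force: [0.1, -0.2, -0.0]
finger_gap: 1.001
gripper_force: 0.0
clock: 2.18
position: [0.3802, -0.1899, 0.223]
ee_rot: [[1.0, -0.01, 0.001], [-0.01, -1.0, -0.0], [0.001, 0.0, -1.0]]
ft_force: [0.0, 0.4, 0.1]
finger_gap: 0.996
gripper_force: 0.0
clock: 2.6
position: [0.4402, -0.0022, 0.2231]
ee_rot: [[0.98, -0.198, 0.001], [-0.198, -0.98, -0.0], [0.001, -0.0, -1.0]]
ft_force: [0.5, -1.2, 0.1]
finger_gap: 0.999
gripper_force: 0.0
2.6 [ 0.44021357 -0.00222334  0.22314384] [ 0.26085677  0.11738579 -0.39424796  1.99829031  0.05268017  1.03418124
 -1.92822929] -11.435808432167478
```

```bash
python3 -m creep '[[1,0.08,0.445,0,0],[1,0.08,0.445,0,0],[1,0.08,0.445,-0.2,0],[1,0.08,0.445,-0.4,0],[1,0.08,0.445,-0.6,0]]'
python3 -m creep '[[1,0,0,-0.2,0],[1,0,0,-0.35,0],[1,0,0,-0.47,0],[1,0,0,-0.475,0],[1,0,0,-0.475,0]]'
python3 - <<'E'
from h import *
o=robot.observe();print(o['position'],o['ft_force'])
s=robot.snapshot("scene"); cv2.imwrite("pics/s1.png",s["pixels"])
E
```

```text
clock: 3.02
position: [0.4565, 0.0861, 0.102]
ee_rot: [[0.981, -0.196, 0.003], [-0.196, -0.981, 0.001], [0.002, -0.001, -1.0]]
ft_force: [-0.2, -0.8, -0.2]
finger_gap: 0.997
gripper_force: 0.0
clock: 3.43
position: [0.455, 0.0846, 0.007]
ee_rot: [[0.98, -0.198, -0.003], [-0.198, -0.98, -0.0], [-0.003, 0.001, -1.0]]
ft_force: [1.2, 1.3, 0.7]
finger_gap: 1.001
gripper_force: 0.0
[0.45504681 0.08462818 0.00703989] [1.21137232 1.28931626 0.74797255]
```

View pics/s1.png

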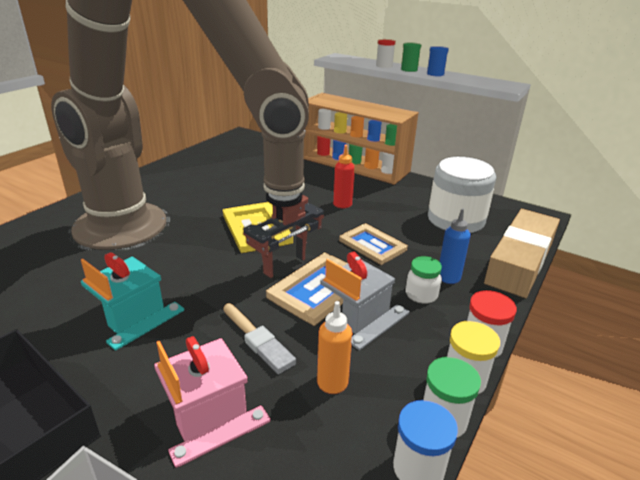

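The fingers stand behind the frame's near bar, at (268,262) and (303,243), clear of everything. Now I'll push along the clamp's x.

```bash
python3 -m creep '[[1,0.06,-0.012,0,0],[1,0.12,-0.025,0,0],[1,0.17,-0.034,0,0],[1,0.22,-0.045,0,0],[1,0.26,-0.053,0,0]]'
python3 -m creep '[[1,0.02,-0.004,0,0],[1,0.03,-0.006,0,0],[1,0.04,-0.008,0,0],[1,0.05,-0.01,0,0],[1,0.05,-0.01,0,0]]'
python3 -m creep '[[1,0.01,-0.002,0,0],[1,0.015,-0.003,0,0],[1,0.02,-0.004,0,0],[1,0.02,-0.004,0,0],[1,0.02,-0.004,0,0]]'
```

```text
clock: 3.9
position: [0.5084, 0.0741, 0.009]
ee_rot: [[0.98, -0.198, 0.0], [-0.198, -0.98, 0.0], [0.0, -0.0, -1.0]]
ft_force: [-5.9, 2.0, 4.1]
finger_gap: 1.002
gripper_force: 3.1
clock: 4.32
position: [0.5176, 0.0719, 0.0082]
ee_rot: [[0.98, -0.198, -0.001], [-0.198, -0.98, -0.0], [-0.0, 0.0, -1.0]]
ft_force: [-5.2, 1.0, 3.4]
finger_gap: 1.004
gripper_force: 2.3
clock: 4.73
position: [0.5213, 0.0712, 0.0081]
ee_rot: [[0.98, -0.198, -0.001], [-0.198, -0.98, -0.0], [-0.001, 0.0, -1.0]]
ft_force: [-5.2, 1.1, 3.5]
finger_gap: 1.0
gripper_force: 2.5
```

```bash
python3 -m creep '[[1,0.01,-0.002,0,0],[1,0.015,-0.003,0,0],[1,0.02,-0.004,0,0],[1,0.02,-0.004,0,0],[1,0.02,-0.004,0,0]]'
python3 -m creep '[[1,0.01,-0.002,0,0],[1,0.015,-0.003,0,0],[1,0.015,-0.003,0,0],[1,0.015,-0.003,0,0]]'
```

```text
clock: 5.15
position: [0.5255, 0.0703, 0.008]
ee_rot: [[0.98, -0.198, -0.001], [-0.198, -0.98, -0.0], [-0.0, 0.0, -1.0]]
ft_force: [-5.5, -0.1, 3.8]
finger_gap: 1.0
gripper_force: 2.6
clock: 5.48
position: [0.5261, 0.0702, 0.0077]
ee_rot: [[0.98, -0.198, -0.005], [-0.198, -0.98, -0.001], [-0.004, 0.001, -1.0]]
ft_force: [-11.4, 1.9, 9.7]
finger_gap: 1.001
gripper_force: 6.1
```

```bash
python3 -m creep '[[1,0.01,-0.002,0,0],[1,0.02,-0.004,0,0],[1,0.02,-0.004,0,0],[1,0.02,-0.004,0,0]]'
python3 -m creep '[[1,0.015,-0.003,0,0],[1,0.02,-0.004,0,0],[1,0.02,-0.004,0,0],[1,0.02,-0.004,0,0]]'
python3 -c "
from h import *
o=robot.observe();print(o['torque'],o['ft_force'])"
```

```text
clock: 5.82
position: [0.5262, 0.0701, 0.0073]
ee_rot: [[0.98, -0.197, -0.011], [-0.197, -0.98, -0.001], [-0.011, 0.003, -1.0]]
ft_force: [-23.5, 4.4, 18.7]
finger_gap: 1.003
gripper_force: 11.9
clock: 6.15
position: [0.5263, 0.07, 0.007]
ee_rot: [[0.98, -0.197, -0.018], [-0.197, -0.98, -0.002], [-0.017, 0.005, -1.0]]
ft_force: [-34.8, 7.8, 29.5]
finger_gap: 1.005
gripper_force: 17.8
[ 1.04680026  7.66919757 -0.59308278] [-34.83758306   7.78266223  29.49789341]
```

```bash
python3 -m creep '[[1,-0.1,0.02,0,0],[1,-0.2,0.04,0,0],[1,-0.3,0.06,0,0],[1,-0.3,0.06,0.2,0],[1,-0.3,0.06,0.4,0]]'
python3 -m creep '[[1,0,0,0.2,0.08],[1,0,0,0.4,0.16],[1,0,0,0.6,0.24],[-0.4,0,0,0.75,0.32],[-0.4,0,0,0.75,0.4]]'
python3 -m creep '[[-0.4,0,0,0,0.4],[-0.4,0,0,0,0.4],[-0.4,0,0,0,0.4],[-0.4,0,0,0,0.4],[-0.4,0,0,0,0.4]]'
python3 -m creep '[[-0.4,0,0,0,0.4],[-0.4,0,0,0,0.4],[-0.4,0,0,0,0.4],[-0.4,0,0,0,0.4],[-0.4,0,0,0,0.4]]'
python3 -m creep '[[-0.4,0,0,0,0.4],[-0.4,0,0,0,0.4],[-0.4,0,0,0,0.4],[-0.4,0,0,0,0.4],[-0.4,0,0,0,0.4]]'
python3 - <<'E'
from h import *
s=robot.snapshot("top"); im=s["pixels"]; P=cloud(s)
cv2.imwrite("pics/crop2.png",cv2.resize(im[140:290,270:440],None,fx=4,fy=4,interpolation=cv2.INTER_CUBIC))
o=robot.observe();print(o['position'],o['q'],np.degrees(np.arctan2(o['ee_rot'][1][0],o['ee_rot'][0][0])))
hsv=cv2.cvtColor(im,cv2.COLOR_BGR2HSV);H,S,V=[hsv[...,i] for i in range(3)];z=P[...,2]
near=(abs(P[...,0]-.62)<.15)&(abs(P[...,1]-.05)<.12)
for n,m in dict(bars=near&(z>.012)&(z<.024)&(S>40)&(P[...,0]<.68),sheet=near&(H>95)&(H<125)&(S>100)&(z<.02),wings=near&((H<5)|(H>172))&(S>150)&(z>.112)&(z<.14)).items():
    if m.sum()>5: print(n,m.sum(),cv2.minAreaRect(P[m][:,:2].astype(np.float32)*1000))
for l in("frame_center","knob_grip","clamp"): print(l,[(np.round(r["at"],3).tolist(),round(r["score"],2)) for r in robot.spot_point("top",l)])
E
```

```text
clock: 6.57
position: [0.475, 0.0801, 0.0874]
ee_rot: [[0.98, -0.197, -0.004], [-0.197, -0.98, -0.0], [-0.003, 0.001, -1.0]]
ft_force: [1.2, 0.7, 0.2]
finger_gap: 0.997
gripper_force: 0.0
clock: 6.98
position: [0.4809, 0.0809, 0.2447]
ee_rot: [[0.908, 0.418, 0.013], [0.418, -0.909, 0.001], [0.012, 0.005, -1.0]]
ft_force: [0.7, 0.5, -0.4]
finger_gap: 0.888
gripper_force: 0.0
clock: 7.4
position: [0.4779, 0.0799, 0.2384]
ee_rot: [[0.492, 0.87, 0.003], [0.87, -0.492, -0.0], [0.001, 0.002, -1.0]]
ft_force: [0.6, 0.8, -0.4]
finger_gap: 0.513
gripper_force: 0.0
clock: 7.82
position: [0.4779, 0.0799, 0.2383]
ee_rot: [[-0.11, 0.994, 0.003], [0.994, 0.11, -0.0], [-0.0, 0.003, -1.0]]
ft_force: [-0.2, -0.2, 0.9]
finger_gap: 0.298
gripper_force: 0.0
clock: 8.23
position: [0.4779, 0.0799, 0.2383]
ee_rot: [[-0.671, 0.742, 0.003], [0.742, 0.671, -0.0], [-0.002, 0.002, -1.0]]
ft_force: [-0.9, 0.3, -0.4]
finger_gap: 0.307
gripper_force: 0.0
[0.47781037 0.07983918 0.23821299] [ 0.49866822  0.26766906 -0.90009612  1.86414289  0.23368393  1.11742127
  0.25698692] 132.63545047627687
bars 520 ((616.0768432617188, 49.70172882080078), (190.57249450683594, 98.12388610839844), 78.1255874633789)
sheet 62 ((636.114013671875, 45.326087951660156), (144.21005249023438, 29.486370086669922), 70.35025787353516)
wings 53 ((664.2504272460938, 38.95161437988281), (10.35848617553711, 35.17875671386719), 55.40470886230469)
frame_center [([0.288, 0.183, 0.012], 0.87), ([0.576, 0.284, 0.009], 0.75)]
knob_grip [([0.573, -0.296, 0.108], 0.53), ([0.652, 0.047, 0.111], 0.44)]
clamp [([0.654, 0.047, -0.003], 0.83), ([0.282, -0.206, 0.001], 0.67), ([0.573, -0.291, 0.0], 0.59), ([0.41, 0.429, 0.003], 0.58)]
```

View pics/crop2.png

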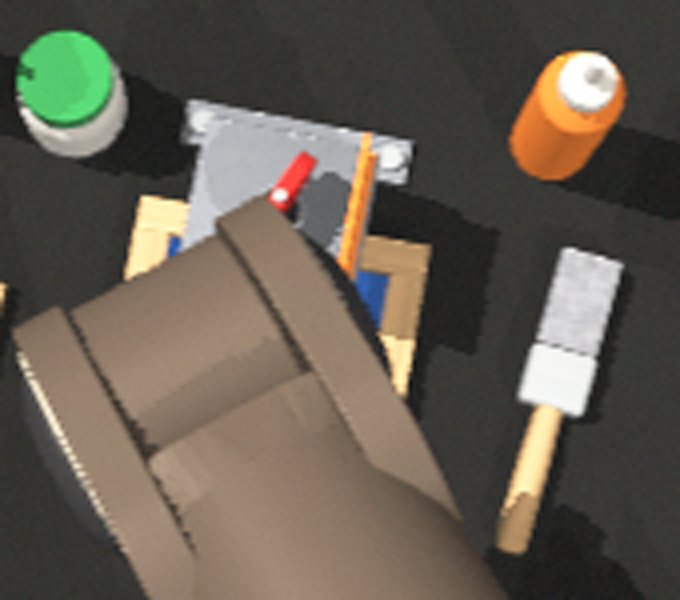

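The frame is home and square: its bars are at -11.9° against the clamp's -11.7°. The wings are still at -35° (290,180). I'll move above the knob and check with the wrist camera.

```bash
python3 -m creep '[[-0.4,0.2,-0.04,0,0.04],[-0.4,0.4,-0.08,0,0.08],[-0.4,0.6,-0.12,0,0.135],[-0.4,0.8,-0.15,0,0.135],[-0.4,0.876,-0.165,0,0.135]]'
python3 -m creep '[[-0.4,0,0,-0.1,0],[-0.4,0,0,-0.2,0],[-0.4,0,0,-0.3,0],[-0.4,0,0,-0.3,0]]'
python3 - <<'E'
from h import *
o=robot.observe();s=robot.snapshot("wrist"); im=s["pixels"]
cv2.imwrite("pics/w1.png",im)
R=np.array(o['ee_rot']);p=np.array(o['position']);print(p,o['q'],np.degrees(np.arctan2(R[1,0],R[0,0])))
K=s["camera_matrix"]; v,u=np.mgrid[:480,:640]; d=s["depth"]
C=np.stack([(u-K[0,2])/K[0,0]*d,-(v-K[1,2])/K[1,1]*d,-d,np.ones_like(d)],-1)
T=(C@np.array(s["T_tool_cam"]).T)[...,:3]; W=T@R.T+p
hsv=cv2.cvtColor(im,cv2.COLOR_BGR2HSV);H,S,V=[hsv[...,i] for i in range(3)];z=W[...,2]
m=((H<5)|(H>172))&(S>150)&(z>.12)&(z<.132)&(d>0)
print(m.sum(),"tool",cv2.minAreaRect(T[m][:,:2].astype(np.float32)*1000),"world",cv2.minAreaRect(W[m][:,:2].astype(np.float32)*1000))
E
```

```text
clock: 8.85
position: [0.6564, 0.0447, 0.2363]
ee_rot: [[-0.804, 0.594, 0.001], [0.594, 0.804, -0.0], [-0.001, 0.0, -1.0]]
ft_force: [-1.3, -0.2, -0.3]
finger_gap: 0.298
gripper_force: 0.0
clock: 9.18
position: [0.6504, 0.0463, 0.1735]
ee_rot: [[-0.806, 0.591, -0.005], [0.591, 0.806, -0.001], [0.004, -0.004, -1.0]]
ft_force: [0.6, -0.2, 0.1]
finger_gap: 0.302
gripper_force: 0.0
[0.65039636 0.04628978 0.17352089] [ 0.37445989  0.6329739  -0.80032463  1.5360038   0.47560698  1.18222069
  0.42407875] 143.74794115613972
1480 tool ((-2.9111404418945312, 1.591799020767212), (9.62938117980957, 62.03043746948242), 89.45745086669922) world ((653.4047241210938, 45.81730651855469), (9.62366771697998, 62.03107833862305), 54.27867126464844)
```

View pics/w1.png

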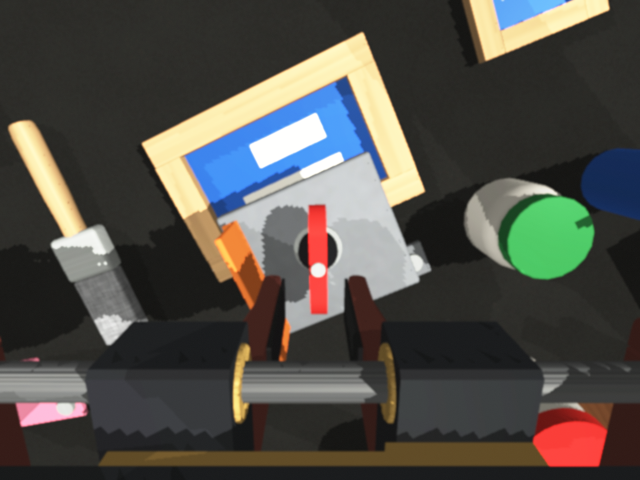

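The fingers at (265,300) and (360,300) straddle the upright wing plate (318,260). The guard (245,265) lies outside the left finger, and the knob's measured centre of (653.4, 45.8) matches. Descend and grip.

```bash
python3 -m creep '[[-0.4,0,0,-0.1,0],[-0.4,0,0,-0.2,0],[-0.4,0,0,-0.3,0],[-0.4,0,0,-0.39,0],[-0.4,0,0,-0.39,0]]'
python3 -m creep '[[-1,0,0,0,0],[-1,0,0,0,0],[-1,0,0,0,0],[-1,0,0,0,0],[-1,0,0,0,0]]'
python3 -c "
from h import *
o=robot.observe();print(o['torque'],o['ft_force'],o['q'])"
```

```text
clock: 9.65
position: [0.6511, 0.0465, 0.0978]
ee_rot: [[-0.807, 0.59, -0.003], [0.59, 0.807, -0.001], [0.002, -0.002, -1.0]]
ft_force: [-0.5, -1.3, -0.1]
finger_gap: 0.301
gripper_force: 0.0
clock: 10.07
position: [0.6528, 0.047, 0.1018]
ee_rot: [[-0.808, 0.589, 0.002], [0.589, 0.808, -0.001], [-0.002, 0.001, -1.0]]
ft_force: [-2.1, -1.7, 5.0]
finger_gap: 0.114
gripper_force: 30.0
[-0.36709352  0.45520724 -0.03327766] [-2.12805437 -1.65945946  5.02649424] [ 0.3523299   0.70240208 -0.76212477  1.60155174  0.53938247  1.0565
  0.37810896]
```

```bash
cat > t.py <<'E'
from h import *
o=robot.observe();R=o['ee_rot'];print("   T",round(o['clock'],2),np.round(o['torque'],3),"yaw",round(np.degrees(np.arctan2(R[1][0],R[0][0])),2),"eff7",round(o['effort'][6],3),"gap",round(o['finger_gap'],3),np.round(o['ft_force'],1), np.round(o['position'],4))
E
python3 -m creep '[[-1,0,0,0,-0.03],[-1,0,0,0,-0.06]]' >/dev/null; python3 t.py
python3 -m creep '[[-1,0,0,0,-0.03]]' >/dev/null; python3 t.py
python3 -m creep '[[-1,0,0,0,-0.03]]' >/dev/null; python3 t.py
python3 -m creep '[[-1,0,0,0,-0.03]]' >/dev/null; python3 t.py
python3 -m creep '[[-1,0,0,0,-0.03]]' >/dev/null; python3 t.py
python3 -m creep '[[-1,0,0,0,-0.03]]' >/dev/null; python3 t.py
python3 -m creep '[[-1,0,0,0,-0.03]]' >/dev/null; python3 t.py
python3 -m creep '[[-1,0,0,0,-0.03]]' >/dev/null; python3 t.py
```

```text
T 10.23 [-0.367  0.389  0.111] yaw 138.42 eff7 0.763 gap 0.107 [-1.5 -0.8  5.3] [0.6529 0.047  0.1018]
   T 10.32 [-0.344  0.355  0.105] yaw 135.71 eff7 0.637 gap 0.115 [-0.9 -1.9  6.8] [0.6529 0.0471 0.1018]
   T 10.4 [-0.346  0.246  0.175] yaw 133.01 eff7 0.629 gap 0.111 [-1.  -1.   5.5] [0.653  0.0471 0.1017]
   T 10.48 [-0.294  0.259  0.127] yaw 130.31 eff7 0.629 gap 0.114 [-0.9 -0.5  5.4] [0.653  0.0472 0.1018]
   T 10.57 [-0.319  0.191  0.164] yaw 127.62 eff7 0.629 gap 0.112 [-0.9 -0.9  5.3] [0.6531 0.0472 0.1018]
   T 10.65 [-0.273  0.164  0.219] yaw 124.92 eff7 0.628 gap 0.111 [-1.1 -1.3  5.8] [0.6531 0.0472 0.1018]
   T 10.73 [-0.262  0.132  0.221] yaw 122.22 eff7 0.627 gap 0.111 [-0.5 -0.5  5.2] [0.6531 0.0473 0.1018]
   T 10.82 [-0.303  0.102  0.164] yaw 119.52 eff7 0.626 gap 0.116 [-0.7 -1.8  4.4] [0.6532 0.0473 0.1018]
```

The joint-7 effort is a very clean signal: baseline 0.627, and +0.12 means 15 N. I'll carry on at the same pace.

```bash
python3 -m creep '[[-1,0,0,0,-0.03],[-1,0,0,0,-0.06],[-1,0,0,0,-0.09]]' >/dev/null; python3 t.py
python3 -m creep '[[-1,0,0,0,-0.03]]' >/dev/null; python3 t.py
python3 -m creep '[[-1,0,0,0,-0.03]]' >/dev/null; python3 t.py
python3 -m creep '[[-1,0,0,0,-0.03]]' >/dev/null; python3 t.py
python3 -m creep '[[-1,0,0,0,-0.03]]' >/dev/null; python3 t.py
python3 -m creep '[[-1,0,0,0,-0.03]]' >/dev/null; python3 t.py
```

```text
T 11.07 [-0.167 -0.048  0.201] yaw 111.42 eff7 0.624 gap 0.11 [ 0.5 -0.5  3.5] [0.6534 0.0474 0.1018]
   T 11.15 [-0.195 -0.08   0.175] yaw 108.72 eff7 0.623 gap 0.109 [1.1 0.1 4.3] [0.6534 0.0474 0.1018]
   T 11.23 [-0.209 -0.113  0.151] yaw 106.02 eff7 0.622 gap 0.117 [ 1.3 -0.1  2.9] [0.6535 0.0474 0.1018]
   T 11.32 [-0.2   -0.137  0.202] yaw 103.32 eff7 0.622 gap 0.108 [ 0.8 -0.5  3.4] [0.6535 0.0474 0.1018]
   T 11.4 [-0.183 -0.221  0.206] yaw 100.63 eff7 0.621 gap 0.114 [ 2.  -0.1  2.5] [0.6536 0.0474 0.1018]
   T 11.48 [-0.206 -0.23   0.201] yaw 97.92 eff7 0.621 gap 0.112 [1.1 0.1 2.8] [0.6537 0.0474 0.1018]
```

```bash
python3 -m creep '[[-1,0,0,0,-0.03],[-1,0,0,0,-0.06]]' >/dev/null; python3 t.py
python3 -m creep '[[-1,0,0,0,-0.03],[-1,0,0,0,-0.06]]' >/dev/null; python3 t.py
python3 -m creep '[[-1,0,0,0,-0.03],[-1,0,0,0,-0.06]]' >/dev/null; python3 t.py
python3 -m creep '[[-1,0,0,0,-0.03],[-1,0,0,0,-0.06]]' >/dev/null; python3 t.py
```

```text
T 11.65 [-0.193 -0.307  0.166] yaw 92.53 eff7 0.62 gap 0.109 [2.7 0.1 2.2] [0.6538 0.0475 0.1018]
   T 11.82 [-0.237 -0.41   0.189] yaw 87.13 eff7 0.619 gap 0.108 [ 2.3 -1.   2.9] [0.6539 0.0475 0.1018]
   T 11.98 [-0.154 -0.435  0.165] yaw 81.73 eff7 0.618 gap 0.106 [ 3.1 -0.5  2.2] [0.654  0.0474 0.1018]
   T 12.15 [-0.25  -0.567  0.177] yaw 76.33 eff7 0.617 gap 0.111 [ 3.7 -0.7  2.3] [0.6541 0.0474 0.1018]
```

```bash
python3 -m creep '[[-1,0,0,0,-0.03],[-1,0,0,0,-0.06]]' >/dev/null; python3 t.py
python3 -m creep '[[-1,0,0,0,-0.03],[-1,0,0,0,-0.06]]' >/dev/null; python3 t.py
python3 -m creep '[[-1,0,0,0,-0.03],[-1,0,0,0,-0.06]]' >/dev/null; python3 t.py
python3 -m creep '[[-1,0,0,0,-0.03],[-1,0,0,0,-0.06]]' >/dev/null; python3 t.py
```

```text
T 12.32 [-0.245 -0.696  0.196] yaw 70.93 eff7 0.616 gap 0.111 [4.3 0.  1.8] [0.6542 0.0474 0.1018]
   T 12.48 [-0.212 -0.766  0.2  ] yaw 65.52 eff7 0.616 gap 0.111 [ 4.5 -0.3  1.7] [0.6544 0.0473 0.1018]
   T 12.65 [-0.34  -0.781  0.185] yaw 60.12 eff7 0.615 gap 0.112 [ 5.6 -0.5  2.5] [0.6545 0.0473 0.1018]
   T 12.82 [-0.256 -0.872  0.227] yaw 54.72 eff7 0.593 gap 0.113 [ 4.3 -1.3  0.6] [0.6546 0.0472 0.1018]
```

```bash
python3 -m creep '[[-1,0,0,0,-0.03]]' >/dev/null; python3 t.py
python3 -m creep '[[-1,0,0,0,-0.03]]' >/dev/null; python3 t.py
```

```text
T 12.9 [-0.348 -0.909  0.23 ] yaw 52.02 eff7 0.578 gap 0.112 [ 4.2 -1.   0.7] [0.6546 0.0472 0.1018]
   T 12.98 [-0.334 -0.889  0.221] yaw 49.33 eff7 0.563 gap 0.111 [ 4.3 -1.9  0.1] [0.6546 0.0472 0.1018]
```

From yaw 57° on the effort falls by 0.32 N m/rad, exactly the pad's expected slope, with the sign reversed. So the pad is bearing at about 6.5 N now. Another 0.2 rad or so gives about 15 N.

```bash
python3 -m creep '[[-1,0,0,0,-0.03],[-1,0,0,0,-0.06]]' >/dev/null; python3 t.py
python3 -m creep '[[-1,0,0,0,-0.03],[-1,0,0,0,-0.06]]' >/dev/null; python3 t.py
python3 -m creep '[[-1,0,0,0,0],[-1,0,0,0,0],[-1,0,0,0,0]]' >/dev/null; python3 t.py
```

```text
T 13.15 [-0.363 -1.044  0.265] yaw 43.92 eff7 0.534 gap 0.112 [ 4.8 -2.1  0.1] [0.6547 0.0471 0.1018]
   T 13.32 [-0.427 -0.991  0.331] yaw 38.53 eff7 0.506 gap 0.114 [ 6.  -2.6 -0.2] [0.6548 0.047  0.1018]
   T 13.57 [-0.364 -0.974 -0.104] yaw 38.61 eff7 0.089 gap 0.114 [ 5.4 -1.4  0.5] [0.6548 0.0469 0.1018]
```

That is about 14 N. Open a little, lift, check.

```bash
python3 -m creep '[[-0.4,0,0,0,0],[-0.4,0,0,0,0],[-0.4,0,0,0,0],[-0.4,0,0,0,0],[-0.4,0,0,0,0]]' >/dev/null; python3 t.py
python3 -m creep '[[-0.4,0,0,0.15,0],[-0.4,0,0,0.3,0],[-0.4,0,0,0.45,0],[-0.4,0,0,0.6,0],[-0.4,0,0,0.75,0]]' >/dev/null; python3 t.py
python3 -m creep '[[-0.4,-0.2,0,0,0],[-0.4,-0.4,0,0,0],[-0.4,-0.6,0,0,0],[-0.4,-0.8,0,0,0],[-0.4,-1,0,0,0]]' >/dev/null
python3 -m creep '[[-0.4,-0.2,-0.2,0,0],[-0.4,-0.4,-0.4,0,0],[-0.4,-0.4,-0.6,0,0],[-0.4,-0.4,-0.8,0,0],[-0.4,-0.4,-1,0,0]]' >/dev/null; python3 t.py
python3 - <<'E'
from h import *
s=robot.snapshot("top"); im=s["pixels"]; P=cloud(s)
cv2.imwrite("pics/crop3.png",cv2.resize(im[130:290,230:440],None,fx=3.6,fy=3.6,interpolation=cv2.INTER_CUBIC))
hsv=cv2.cvtColor(im,cv2.COLOR_BGR2HSV);H,S,V=[hsv[...,i] for i in range(3)];z=P[...,2]
near=(abs(P[...,0]-.62)<.15)&(abs(P[...,1]-.05)<.12)
for n,m in dict(bars=near&(z>.012)&(z<.024)&(S>40)&(P[...,0]<.68),wings=near&((H<5)|(H>172))&(S>150)&(z>.112)&(z<.14)).items():
    if m.sum()>5: print(n,m.sum(),cv2.minAreaRect(P[m][:,:2].astype(np.float32)*1000))
E
```

```text
T 13.98 [ 0.041 -0.047  0.007] yaw 38.67 eff7 -0.0 gap 0.3 [0.1 0.4 0.3] [0.6518 0.0474 0.0997]
   T 14.4 [ 0.01 -0.05  0.08] yaw 38.67 eff7 -0.145 gap 0.299 [ 0.9  0.3 -0.9] [0.6517 0.0473 0.2511]
   T 15.23 [ 0.003 -0.032 -0.011] yaw 38.72 eff7 -1.852 gap 0.299 [2.1 0.  0.4] [ 0.3713 -0.1355  0.2504]
bars 1421 ((600.321533203125, 52.987892150878906), (189.9661407470703, 130.68307495117188), 78.47630310058594)
wings 113 ((653.486572265625, 46.88189697265625), (65.87922668457031, 9.394113540649414), 39.135658264160156)
```

View pics/crop3.png

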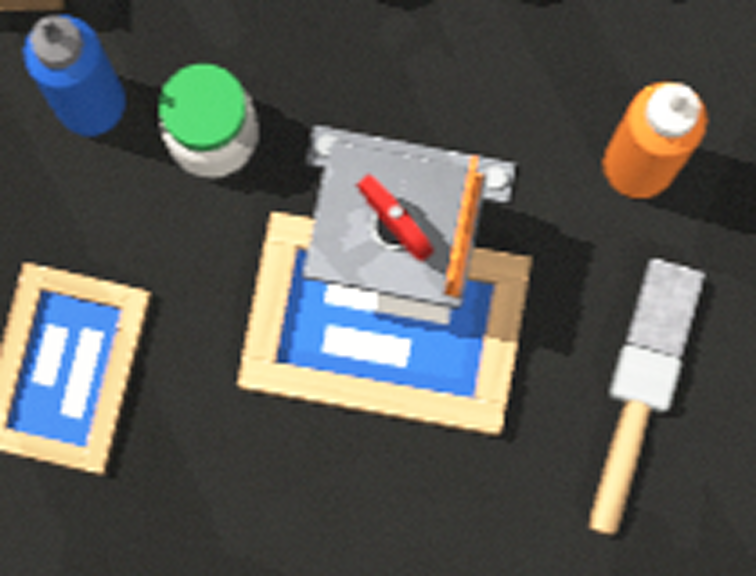

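The frame (385,325) is home and square, with its centre at clamp x ≈ -53 mm. The wings (395,215) stay at 39°, as the tool left them, and the bystanders are untouched. Handing in.

```bash
python3 -m creep '[[-0.4,0,0,0,0],[-0.4,0,0,0,0]]' >/dev/null; python3 -c "
from rig import robot
print(robot.hand_in())"
```

```text
the job is handed in; nothing more can be done
None
```

The job is handed in, though the call returned no verdict: by my last measurements the frame is home and square, the pad grips it with about 14 N (estimated from joint effort), the guard and bystanders were not touched, and the arm is clear.

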